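Set the lamp dimmer and hold the small elephant up to the desk camera

ROBOT

A 6-joint arm with a two-finger parallel gripper is mounted at the origin on a cart in front of the work surface, level with it; the furniture and walls round the work are solid. World frame = base frame: x ahead of the robot, y to its left, z up, the work surface at z = 0. Lengths are in m, angles in rad, forces in N, time in s.
With the tool pointing down it reaches from about 0.3 to 0.875 m from the base axis. Payload 4.2 kg.
Tool frame: the origin (TCP) lies between the finger pads; the fingertips stand 25 mm ahead of it and the grasp point (between the pads) lies 6 mm ahead of it; z points along the fingers, y is the line along which they close (so a half turn about z gives the same grasp; the last joint's range is limited). The gripper opens to 85 mm and grips with 20 to 120 N. Pads are 22 mm wide; open, the fingers measure 114 mm over their backs; the gripper's body (76 mm by 85 mm) begins 54 mm behind the grasp point. The pads swing forward as they close: fully open they stand 13 mm farther back than shut.
Start: joints at [1.287, 0.32, 1.565, -0, 1.257, -0.02], TCP at [0.15, 0.555, 0.222] pointing down, gripper open.
Joint ranges: [-3.11, 3.11], [-0.84, 2.01], [0.21, 2.61], [-1.34, 4.49], [0.05, 2.63], [-2.56, 2.56]. Speed limits (rad/s): [2.57, 2.57, 3.14, 3.14, 3.14, 3.14].

INTERFACE

Orientations are given as a rotation vector (axis times angle).
In Python, from station import arm gives the robot as it stands.
- The arm moves only by the tool arm_command, never from a script. Its argument "steps" is a list of rows, each a list of 4 numbers: the shift along the tool's x, y, z in cm, then the turn about the tool's z in rad. In form: [[x, y, z, twist], ...]. A call has 1 to 20 rows; each row is the pose to reach, as a shift and turn from the pose commanded when the call began, along the tool's axes at that moment; what a row does not reach only later rows make up. A row lasts 1/12 s, in which the tool goes at most 41.7 mm and 7.16 degrees, less where a joint would pass 70% of its speed; a pose out of reach is approached as far as the arm can. A call with a gripper value outside its range is refused whole. "grip" is the closure, from 0 (fully open) to 1 (shut), set as the call begins (left out, the last holds). The fingers move at their own pace and stop on an object; "force" is the grip in N (left out, the last holds). Time passes only in rows, so rows that repeat a pose let the fingers close. It gives the time, the measured TCP pose, the force, the opening and the grip force at its end, in the units of the state.
- arm.observe(): the state, without advancing time (a new reading comes with each control period).
- arm.capture(name): name is "scene" or "top" or "wrist"; returns the picture (480x640x3 uint8, blue, green, red); there is no depth.
- arm.camera_model(name): a dict with "mtx" (3x3 intrinsics, pixels), "rvec" (rotation vector, rad) and "tvec" (3), from world to camera coordinates, as OpenCV has them. Camera axes: x right, y down, z forward; pixel columns grow to the right and rows downward; lengths in m; the calibration is good to about 2 mm. The wrist camera is an equidistant fisheye: a pixel r from the principal point sees the ray r / f radians off the axis. A picture is of the moment at which its call begins: read the wrist's pose just before it. camera_model takes no time and is no camera call; for the wrist camera it gives the pose at the moment of the call.
- arm.hand_in(): hands the job in; it is judged then, once.
Trained networks look in the newest picture that a camera, given by its name, has taken for a name from the list of things; names that differ only in an ending like _2 or _b are one class to them, and where a whole thing is asked for, a point or a joint stands for the part that bears it (a point fixed in the world has none). Each returns a list of dicts, best first, with "score" (0 to 1); they miss things now and then, are a little off and sometimes report something else, mostly with a low value. They report only what shows in the picture. A call takes as long as a camera call. They do not tell look-alikes from the thing itself.
- arm.spot_in(camera, label): "rect" ([left, top, right, bottom] in pixels, round what is visible of it).
- arm.pinpoint(camera, label): "centre" ([column, row] in pixels: a listed point, or the origin of a listed thing).
The state is a dict: "time_s": time; "joint_pos": joint angles; "joint_velocities": joint speeds; "joint_efforts": joint torques, N m; "tcp_pos": TCP position; "orientation": TCP orientation; "force": force on the tool from outside, world axes, zero at the start; "wrist_torque": the same for the moment, N m; "gripper_width": finger opening in m; "gripper_force": force on a finger pad.
Only numpy, scipy, OpenCV 4.12 (cv2) and the standard library are available. Lean on these libraries where they do the work, as an engineer would, in place of code of your own. Each camera call takes 0.05 s, during which the arm holds its last target. There are 200 camera calls.

TASK

I am photographing the ornaments for an advert: first turn the lamp dimmer's pointer to the line marked with the dot, then pick up the small gold elephant that stands on the desk (not the big one) and hold it in the air in front of the desk camera, upright and looking straight into the lens, the middle of its body level with the lens, on its axis and 15 cm from the glass. Finish while holding it there, quite still; do not put it down. Do not bump the camera or push the other things about.

Things in the scene. Friction and masses are not known exactly. Their poses are not given: they have to be found in the camera images.
- dial (a joint): Angle of the dimmer's dial in rad, limits 0 and 4.71, growing clockwise seen from above. The scale has 11 lines 0.471 rad apart, the first at 0, the last at 4.71 (first, middle and last are longer); the dot stands outside the eighth line, at 3.30 rad. The dial starts between 1.9 and 2.6. It has a little friction (0.03 N m), no spring, and stays where it is left.
- dimmer: Lamp dimmer: white box 106 x 106 mm, 26 mm high, fixed to the desk, origin under its centre, a dial on its top. At dial angle q the white pointer line points (2.356 - q) rad anticlockwise from the box's +x axis, seen from above; the dial's bar grip lies along the pointer.
- dial_grip (a point): Point on the dial's upright axis, 57 mm above the desk, where to grip. The black dial is a disc 56 mm across with a bar grip on it 50 mm long, 12 mm wide, from 33 to 67 mm above the desk; a white line on the bar's top runs from the centre to its pointing end.
- dimmer_dot (a point): The black dot, 8 mm across, on the dimmer's top, 43.5 mm from the dial's axis: the pointer is to point at it.
- small_elephant: The small gold elephant, loose, 31 x 63 x 52 mm (x, y, z), about 60 g (40 to 85), standing on its feet; origin under its centre, z up. Its body is 22 mm wide along x between 23 and 50 mm above its feet and 38 mm long (y -18 to 20), the place to grip it. The head and trunk are at its -y end. It stands at one of three places that the ornaments share.
- elephant_middle (a point): Middle of the small elephant's body, 32 mm straight above its origin.
- elephant_head (a point): Point in the small elephant's head, 30 mm along its -y from elephant_middle.
- camera: Small desk camera fixed to the desk: round black foot 80 mm across, thin post, grey head 36 x 64 x 48 mm (x, y, z) centred 155 mm above the desk, top at 182 mm. Origin under the foot's centre; it looks along its own -x, level, roughly towards the robot.
- camera_lens (a point): Centre of the front glass of the lens, 155 mm above the desk; axes as the camera's, so the place for the elephant's middle is at x = -0.15, y = 0, z = 0 of this frame.
- big_elephant: Bystander: the big gold elephant, loose, 52 x 106 x 87 mm, origin under its centre, at another of the three places.
- gourd: Bystander: ribbed gold gourd, loose, 69 x 72 x 55 mm, origin under its centre, at the third of the places.
- glue: Bystander: upright glue stick, loose, 23 mm across, 97 mm tall, origin under its centre.
- tin: Bystander: flat green mint tin, loose, 65 x 97 x 28 mm, origin under its centre.
- stapler: Bystander: stapler, loose, 34 x 118 x 40 mm, origin under its centre.
- eraser: Bystander: eraser, loose, 22 x 44 x 13 mm, origin under its centre.
- felt_pen: Bystander: black marker lying flat, loose, 13 x 97 x 15 mm, origin under its centre.
Not all that is in view belongs to the job. Leave any pink look-alike of the small_elephant alone.

How it is judged:
On the way, in this order (a step that is already met when the one before it is completed fails the run):
1. the dimmer's pointer rests on the dotted line (value of joint dial between 3.147 and 3.447 rad and velocity of joint dial below 0.1 rad/s), for 0.2 s.
2. the small elephant is gripped and lifted clear of the desk (height (world z) of small_elephant above 0.04 m and contact force between the fingers and small_elephant above 0.5 N), for 0.2 s.
At the end, for the whole second after the job is handed in: Dial within 0.15 rad of the dotted line; small elephant held still in the fingers, not touching the camera; its middle 125 to 175 mm before the lens, within 18 mm of the lens axis sideways and in height; facing the lens within 12 degrees and upright within 12 degrees (value of joint dial between 3.147 and 3.447 rad and velocity of joint dial below 0.05 rad/s and x of elephant_middle in the frame of camera_lens between -0.175 and -0.125 m and y of elephant_middle in the frame of camera_lens between -0.018 and 0.018 m and z of elephant_middle in the frame of camera_lens between -0.018 and 0.018 m and angle between the y axis of small_elephant and the x axis of camera, either way round below 0.21 rad and x of elephant_head in the frame of camera_lens above -0.15 m and angle between small_elephant's own z axis and vertical below 0.21 rad and contact force between the fingers and small_elephant above 0.5 N and contact force between camera and small_elephant below 0.05 N and linear speed of small_elephant below 0.03 m/s and angular speed of small_elephant below 0.2 rad/s); the arm keeps its last pose, push and grip.
It fails at once if the camera is bumped (contact force between any of the fingers, the arm, small_elephant and camera above 2 N).
It fails at once if a bystander is pushed more than 30 mm or knocked over (distance of any of big_elephant, gourd, glue, tin, stapler, eraser, felt_pen from where it was at the start of the episode above 0.03 m or angle between any of big_elephant, gourd, glue, tin, stapler, eraser, felt_pen's own z axis and vertical above 0.4 rad).
It also fails if it takes over 54 s, if anything falls off the work surface, if the arm or the gripper's body presses on something with over 40 N, if the wrist force passes 120 N, or if a joint passes its speed limit or range.

## Working session

There is one attempt and no reset: what is moved stays moved. The work goes in short steps, Python scripts to look and compute and a tool call to move; the robot and the scene stay as the last step left them, time stands still between calls to the robot, and variables do not carry over. Pictures are saved under pics/ and viewed, at most 10 in all, crops included, and the job is handed in when it is done.

Besides the shell and the picture viewer there is one more tool, called after "Request:" as name(argument=value, ...), one argument or row to a line, values as JSON. arm_command: Moves the arm, as the interface text tells. Its arguments: {"type":"object","properties":{"steps":{"type":"array"},"grip":{"type":"number"},"force":{"type":"number"}},"required":["steps"]}

```bash
mkdir -p pics; cat > h.py <<'E'
import numpy as np, cv2, json
from station import arm
def ray(cam,uv,m=None):
    m=m or arm.camera_model(cam); K=np.array(m["mtx"]);R=cv2.Rodrigues(np.array(m["rvec"],float))[0];t=np.array(m["tvec"],float).ravel()
    a=(uv[0]-K[0,2])/K[0,0];b=(uv[1]-K[1,2])/K[1,1]
    if cam=="wrist":
        r=np.hypot(a,b);s=np.sin(r)/r if r>1e-9 else 1;d=np.array([a*s,b*s,np.cos(r)])
    else: d=np.array([a,b,1.])
    return -R.T@t, R.T@d
def onz(cam,uv,z,m=None):
    o,d=ray(cam,uv,m);return o+d*(z-o[2])/d[2]
def rel():
    s=arm.observe();R=cv2.Rodrigues(np.array(s["orientation"],float))[0];return np.array(s["tcp_pos"]),R,s
E
python3 - <<'E'
from h import *
for c in("scene","top"):
    cv2.imwrite(f"pics/{c}0.png",arm.capture(c))
    o,d=ray(c,(320,240));print(c,o.round(3),d.round(3))
    for n,z in [("dimmer",0),("dial_grip",.057),("dimmer_dot",.026),("small_elephant",0),("elephant_middle",.032),("elephant_head",.032),("camera",0),("camera_lens",.155),("big_elephant",0),("gourd",0),("glue",0),("tin",0),("stapler",0)]:
        for r in arm.pinpoint(c,n)[:3]: print(n,round(r["score"],2),np.round(r["centre"]),onz(c,r["centre"],z)[:2].round(3))
p,R,s=rel();print(p,R.round(2),s["time_s"])
E
```

```text
scene [-0.029  0.941  0.62 ] [ 0.447 -0.792 -0.416]
dial_grip 0.21 [261. 295.] [0.536 0.207]
small_elephant 0.75 [292. 352.] [0.404 0.28 ]
small_elephant 0.56 [245. 369.] [0.454 0.372]
elephant_middle 0.71 [246. 357.] [0.449 0.372]
elephant_middle 0.58 [289. 349.] [0.392 0.307]
elephant_head 0.92 [233. 361.] [0.463 0.395]
elephant_head 0.8 [289. 335.] [0.417 0.27 ]
camera 0.82 [308. 241.] [ 0.664 -0.212]
camera_lens 0.93 [317. 193.] [ 0.654 -0.239]
big_elephant 0.68 [304. 318.] [0.448 0.158]
gourd 0.59 [240. 327.] [0.552 0.266]
glue 0.56 [261. 295.] [0.594 0.13 ]
tin 0.62 [183. 353.] [0.592 0.402]
stapler 0.59 [396. 248.] [ 0.412 -0.317]
top [ 0.386 -0.02   1.362] [ 0.12   0.004 -0.993]
dimmer 0.81 [341. 264.] [ 0.491 -0.067]
dimmer 0.72 [485. 265.] [ 0.499 -0.422]
dial_grip 0.59 [345. 266.] [ 0.482 -0.076]
dimmer_dot 0.96 [356. 252.] [ 0.519 -0.103]
small_elephant 0.62 [162. 279.] [0.444 0.373]
small_elephant 0.56 [342. 267.] [ 0.484 -0.071]
small_elephant 0.52 [192. 296.] [0.402 0.297]
elephant_middle 0.55 [160. 276.] [0.448 0.369]
elephant_middle 0.55 [190. 297.] [0.401 0.296]
elephant_head 0.78 [150. 268.] [0.469 0.395]
elephant_head 0.61 [198. 289.] [0.42  0.275]
camera 0.68 [402. 197.] [ 0.664 -0.218]
camera 0.43 [483. 270.] [ 0.486 -0.417]
camera_lens 0.75 [410. 198.] [ 0.631 -0.212]
big_elephant 0.87 [250. 278.] [0.452 0.157]
big_elephant 0.67 [156. 217.] [0.597 0.398]
big_elephant 0.32 [410. 195.] [ 0.669 -0.239]
gourd 0.56 [213. 233.] [0.561 0.253]
glue 0.61 [263. 223.] [0.589 0.13 ]
tin 0.61 [150. 266.] [0.474 0.406]
stapler 0.8 [448. 302.] [ 0.406 -0.331]
[0.14993616 0.55512862 0.22174463] [[-0.97  0.26  0.  ]
 [ 0.26  0.97  0.  ]
 [ 0.    0.   -1.  ]] 1.4
```

View pics/top0.png

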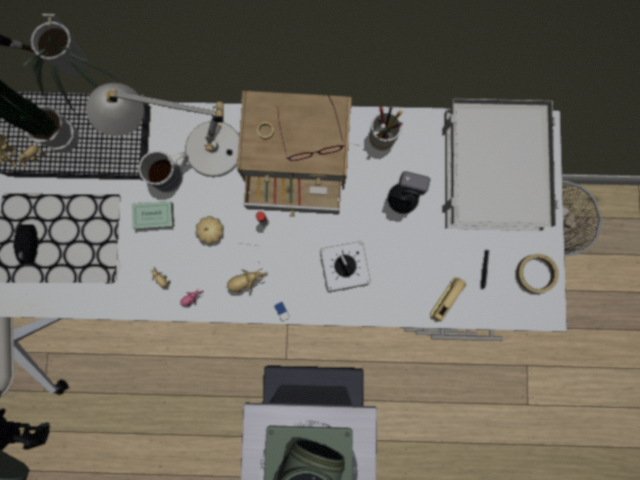

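View pics/scene0.png

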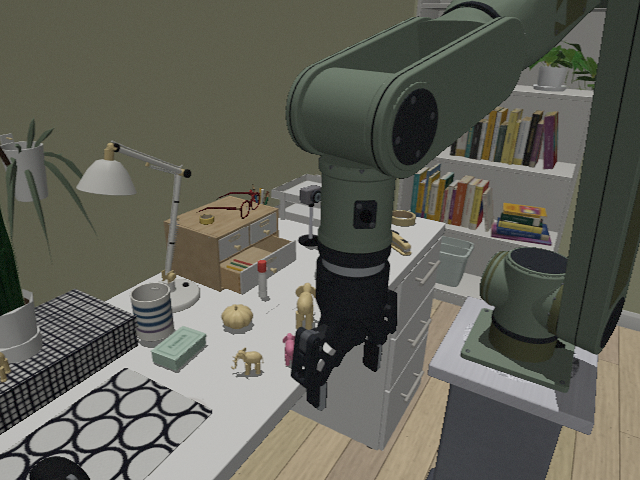

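```bash
python3 - <<'E'
import cv2
a=cv2.imread('pics/top0.png');s=cv2.imread('pics/scene0.png')
x=cv2.resize(a[225:315,295:395],(400,360),interpolation=cv2.INTER_CUBIC)
y=cv2.resize(s[320:410,205:305],(400,360),interpolation=cv2.INTER_CUBIC)
cv2.imwrite('pics/c1.png',cv2.hconcat([x,y]))
E
```

```text
(no output)
```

View pics/c1.png

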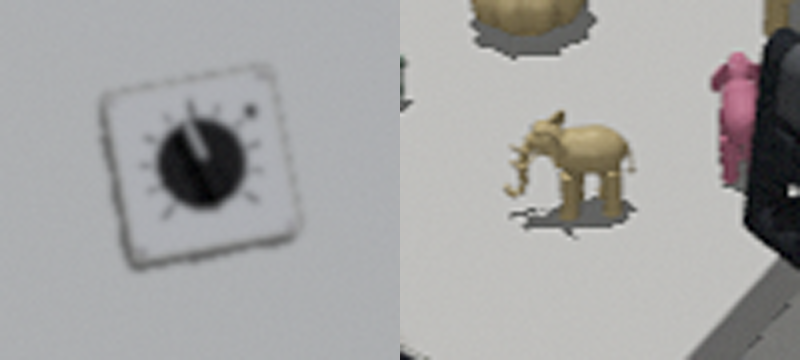

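Top view: the candidates for the small elephant are the gold one at (160,278), the pink look-alike at (190,298), the big gold one at (246,281), and gold figures off the desk on the box at (5-30,152). I choose (160,278): in the crop it is gold, small and stands on the desk. The dimmer is at (345,266), its pointer up and slightly left, its dot upper right. The camera is at (405,197).

```bash
cat >> h.py <<'E'
def go(target,toolx=None):
    "shift cm in tool axes and twist to bring TCP to target with tool x at world angle toolx (tool down)"
    p,R,s=rel();d=R.T@(np.array(target)-p)*100
    a=np.arctan2(R[1,0],R[0,0]);tw=0 if toolx is None else (a-toolx+np.pi)%(2*np.pi)-np.pi
    print("go",d.round(2),"twist",round(tw,3),"toolx",a.round(3),"tcp",p.round(4),"j",np.round(s["joint_pos"],2),"t",s["time_s"],"F",np.round(s["force"],1),"w",s["gripper_width"],s["gripper_force"])
E
python3 - <<'E'
from h import *
b=onz("top",(345.75,266.75),.026);print(b, onz("top",(345+.8,225+158/4),.067))
d=onz("top",(295+251/4,225+110/4),.026)-b;print(d,np.arctan2(d[1],d[0]))
go([b[0],b[1],.2],.44+np.pi)
E
```

```text
[ 0.48289659 -0.078219    0.026     ] [ 0.48521397 -0.07644799  0.067     ]
[ 0.03539579 -0.02851892  0.        ] -0.6782159639977272
go [-48.66 -52.46   2.17] twist -0.704 toolx 2.878 tcp [0.1499 0.5551 0.2217] j [ 1.29  0.32  1.56  0.    1.26 -0.02] t 1.4 F [0.1 0.2 0.1] w 0.08538391681798266 0.0
```

Request:
arm_command(
  steps=[
    [-48.7,-52.5,0,-0.7],
    [-48.7,-52.5,0,-0.7],
    [-48.7,-52.5,0,-0.7],
    [-48.7,-52.5,0,-0.7],
    [-48.7,-52.5,0,-0.7],
    [-48.7,-52.5,0,-0.7],
    [-48.7,-52.5,0,-0.7],
    [-48.7,-52.5,0,-0.7],
    [-48.7,-52.5,0,-0.7],
    [-48.7,-52.5,0,-0.7],
    [-48.7,-52.5,0,-0.7],
    [-48.7,-52.5,0,-0.7],
    [-48.7,-52.5,0,-0.7],
    [-48.7,-52.5,0,-0.7],
    [-48.7,-52.5,0,-0.7],
    [-48.7,-52.5,0,-0.7],
    [-48.7,-52.5,0,-0.7],
    [-48.7,-52.5,0,-0.7],
    [-48.7,-52.5,2,-0.7],
    [-48.7,-52.5,2,-0.7],
  ],
)

```text
time_s: 3.07
tcp_pos: [0.4818, -0.0796, 0.199]
orientation: [0.675, -3.063, -0.004]
force: [-0.4, -0.2, -1.1]
gripper_width: 0.0853
gripper_force: 0.0
```

```bash
python3 - <<'E'
from h import *
m=arm.camera_model("wrist");im=arm.capture("wrist");cv2.imwrite("pics/w1.png",im)
print(ray("wrist",(320,240),m), np.array(m["mtx"])[0])
for n,z in [("dial_grip",.057),("dimmer_dot",.026),("dimmer",0.)]:
    for r in arm.pinpoint("wrist",n)[:2]: print(n,round(r["score"],2),np.round(r["centre"]),onz("wrist",r["centre"],z,m)[:2].round(4))
go([.483,-.078,.2],.44+np.pi)
E
```

```text
(array([ 0.41729117, -0.11008999,  0.35130638]), array([ 0.25530846,  0.13082197, -0.95796827])) [371.64829954   0.         317.27339892]
dial_grip 0.72 [318. 227.] [ 0.4865 -0.0761]
dimmer_dot 0.61 [273. 235.] [ 0.518  -0.1067]
dimmer_dot 0.49 [521. 268.] [0.4435 0.1396]
dimmer 0.96 [315. 212.] [ 0.4877 -0.0781]
go [0.02 0.03 0.24] twist -0.003 toolx -2.704 tcp [ 0.4833 -0.0782  0.2024] j [-0.18  0.2   1.78  0.    1.16 -2.19] t 3.2667 F [ 0.3 -0.4 -0.6] w 0.08510177848035953 0.0
```

View pics/w1.png

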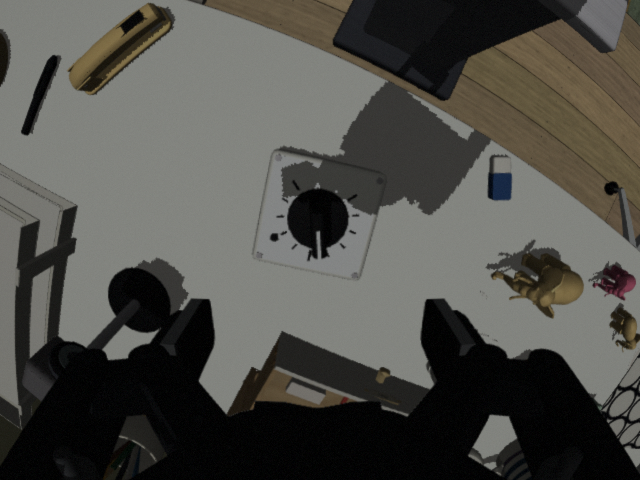

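The wrist view shows the dial at (318,218), its pointer towards (320,257), the dot at (274,238), and the box screws at (277,156), (380,181), (357,275) and (259,255).

```bash
python3 - <<'E'
from h import *
m=arm.camera_model("wrist")
C=np.array([onz("wrist",u,.026,m)[:2] for u in [(277,156),(380,181),(357,275),(259,255)]]);c=C.mean(0);print(C.round(4),c)
for u,z in [((274,238),.026),((320,257),.067),((319,245),.067)]:
    d=onz("wrist",u,z,m)[:2]-c;print(np.hypot(*d),np.arctan2(d[1],d[0]))
im=cv2.imread("pics/w1.png");cv2.imwrite("pics/c2.png",cv2.resize(im[140:290,245:395],(600,600),interpolation=cv2.INTER_CUBIC))
for e in (C[3]-C[0],C[2]-C[1],C[0]-C[1],C[3]-C[2]): print(np.arctan2(e[1],e[0]),np.hypot(*e))
E
```

```text
[[ 0.4535 -0.131 ]
 [ 0.4347 -0.0386]
 [ 0.5242 -0.0168]
 [ 0.5452 -0.1097]] [ 0.48938342 -0.07401749]
0.045120709581525614 -0.7047145211275742
0.022811868967906903 0.4925980366408163
0.012447310981114923 0.4716703942392166
0.22905245724271667 0.09423306697771881
0.2382219103279157 0.0921404291752418
-1.3703797854022421 0.09438322149790725
-1.3481086663120085 0.09519131990888792
```

View pics/c2.png

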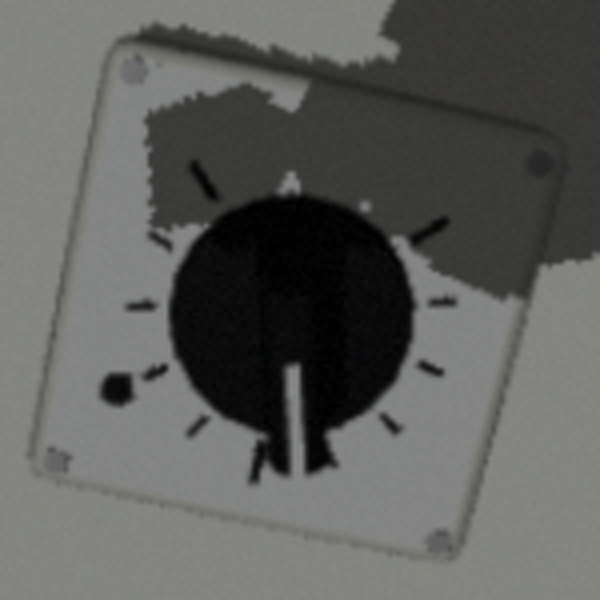

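```bash
python3 - <<'E'
from h import *
m=arm.camera_model("wrist")
a=onz("wrist",(318,231.2),.067,m);b=onz("wrist",(319.25,258),.067,m);d=b-a;print(a,np.hypot(*d[:2]),np.arctan2(d[1],d[0]))
go([.4885,-.075,.063],.48+np.pi)
E
```

```text
[ 0.49028364 -0.07402513  0.067     ] 0.02285961111980909 0.48259506575655037
go [-0.59  0.07 13.94] twist -0.043 toolx -2.704 tcp [ 0.4833 -0.0782  0.2024] j [-0.18  0.2   1.78  0.    1.16 -2.19] t 3.2667 F [ 0.3 -0.4 -0.6] w 0.08510177848035953 0.0
```

Request:
arm_command(
  steps=[
    [-0.6,0.1,3,-0.04],
    [-0.6,0.1,6,-0.04],
    [-0.6,0.1,9,-0.04],
    [-0.6,0.1,11,-0.04],
    [-0.6,0.1,13,-0.04],
    [-0.6,0.1,13.9,-0.04],
    [-0.6,0.1,13.9,-0.04],
    [-0.6,0.1,13.9,-0.04],
  ],
  grip=0.4,
)

```text
time_s: 3.93
tcp_pos: [0.4889, -0.075, 0.0635]
orientation: [-0.742, 3.052, -0.001]
force: [0.1, 0.4, -0.2]
gripper_width: 0.0512
gripper_force: 0.0
```

Request:
arm_command(
  steps=[
    [0,0,0,0],
    [0,0,0,0],
    [0,0,0,0],
    [0,0,0,0],
    [0,0,0,0],
    [0,0,0,0],
    [0,0,0,0],
    [0,0,0,0],
    [0,0,0,0],
    [0,0,0,0],
  ],
  grip=1,
  force=25,
)

```text
time_s: 4.77
tcp_pos: [0.4882, -0.0753, 0.0626]
orientation: [0.741, -3.053, -0.0]
force: [-0.9, 1.0, 0.5]
gripper_width: 0.0003
gripper_force: 0.0
```

```bash
python3 - <<'E'
from h import *
im=arm.capture("wrist");cv2.imwrite("pics/w2.png",im)
t=arm.capture("top")[215:325,285:405];cv2.imwrite("pics/w2.png",cv2.hconcat([cv2.resize(im,(480,360)),cv2.resize(t,(320,360))]))
go([.4885,-.075,.063],.48+np.pi)
E
```

```text
go [-0.04  0.01 -0.04] twist -0.004 toolx -2.665 tcp [ 0.4882 -0.0753  0.0626] j [-0.18  0.36  1.97  0.    0.82 -2.22] t 4.8667 F [ 0.1 -0.3 -0.4] w -0.0003168166467009612 0.0
```

View pics/w2.png

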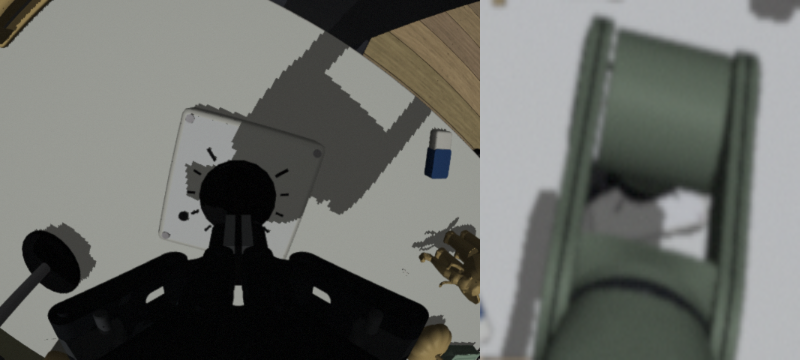

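The wrist view shows shut fingers with their tips at about (320,288), past the dial's far edge, the dial itself centred at (317,256); nothing lies between them. I check this against the calibration.

```bash
python3 - <<'E'
from h import *
m=arm.camera_model("wrist");K=np.array(m["mtx"]);R=cv2.Rodrigues(np.array(m["rvec"],float))[0];t=np.array(m["tvec"],float).ravel()
def proj(P):
    c=R@np.array(P)+t;r=np.hypot(c[0],c[1]);th=np.arctan2(r,c[2]);return (K[:2,2]+np.array([K[0,0],K[1,1]])*th*c[:2]/r).round(1)
p,Rt,s=rel();print("cam",-R.T@t,"tcp",p)
for k in (-.03,0,.006,.025): print(k,proj(p+Rt[:,2]*k))
for z in (.026,.033,.067):print(z,proj([.4885,-.075,z]))
print([ (z,onz("wrist",(317,256),z,m).round(4)) for z in (.033,)])
for n,z in [("dial_grip",.057),("dimmer",0.)]:
    for r in arm.pinpoint("wrist",n)[:2]: print(n,r["score"],r["centre"])
E
```

```text
cam [ 0.42421573 -0.10830294  0.21461314] tcp [ 0.48819907 -0.07525364  0.06264764]
-0.03 [317.1 328.5]
0 [317.1 294.7]
0.006 [317.  289.2]
0.025 [317.  273.9]
0.026 [317.2 266.5]
0.033 [317.2 271.2]
0.067 [317.3 299.7]
[(0.033, array([ 0.481, -0.079,  0.033]))]
dial_grip 0.88 [314.5, 284.0]
dimmer 0.87 [317.6, 250.5]
```

```bash
python3 - <<'E'
from h import *
im=arm.capture("wrist")[180:360,210:430]
g=(np.clip((im/255.)**.35*1.1,0,1)*255).astype(np.uint8)
cv2.imwrite("pics/c3.png",cv2.resize(g,(733,600),interpolation=cv2.INTER_CUBIC))
E
```

```text
(no output)
```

View pics/c3.png

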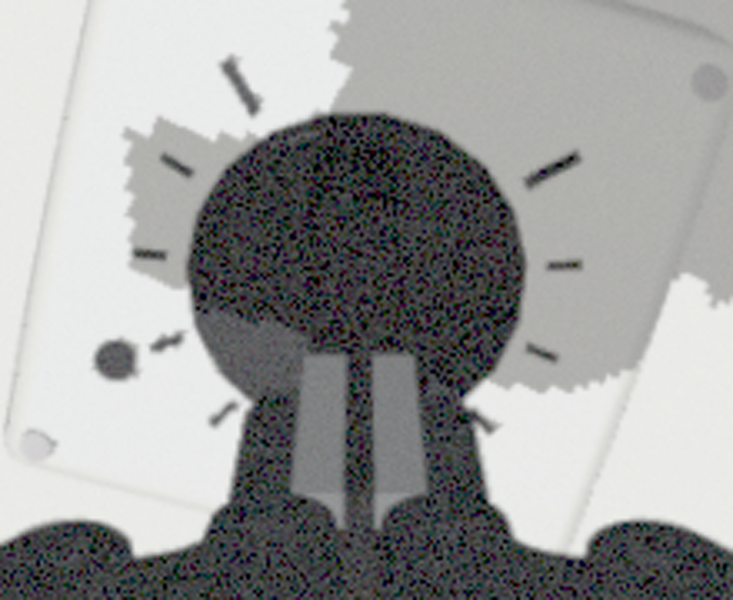

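The brightened crop shows the disc centred at about (317,260), the shut finger tips at row 285, and no white pointer line. I open the fingers and look at the dial from here.

Request:
arm_command(
  steps=[
    [0,0,0,0],
    [0,0,0,0],
    [0,0,0,0],
    [0,0,0,0],
    [0,0,0,0],
    [0,0,-3,0],
    [0,0,-6,0],
    [0,0,-6,0],
  ],
  grip=0.4,
)

```text
time_s: 5.68
tcp_pos: [0.4918, -0.0759, 0.1276]
orientation: [-0.739, 3.044, -0.006]
force: [1.5, -0.8, 1.4]
gripper_width: 0.0513
gripper_force: 0.0
```

```bash
python3 - <<'E'
from h import *
im=arm.capture("wrist")[110:350,160:480]
g=(np.clip((im/255.)**.4*1.1,0,1)*255).astype(np.uint8)
cv2.imwrite("pics/c4.png",cv2.resize(g,(800,600),interpolation=cv2.INTER_CUBIC))
go([.4885,-.075,.063],.48+np.pi)
E
```

```text
go [0.18 0.18 6.25] twist -0.004 toolx -2.665 tcp [ 0.4905 -0.0757  0.1255] j [-0.18  0.28  1.89  0.    0.97 -2.22] t 5.7333 F [-0.6  0.1  0.2] w 0.051589652238341464 0.0
```

View pics/c4.png

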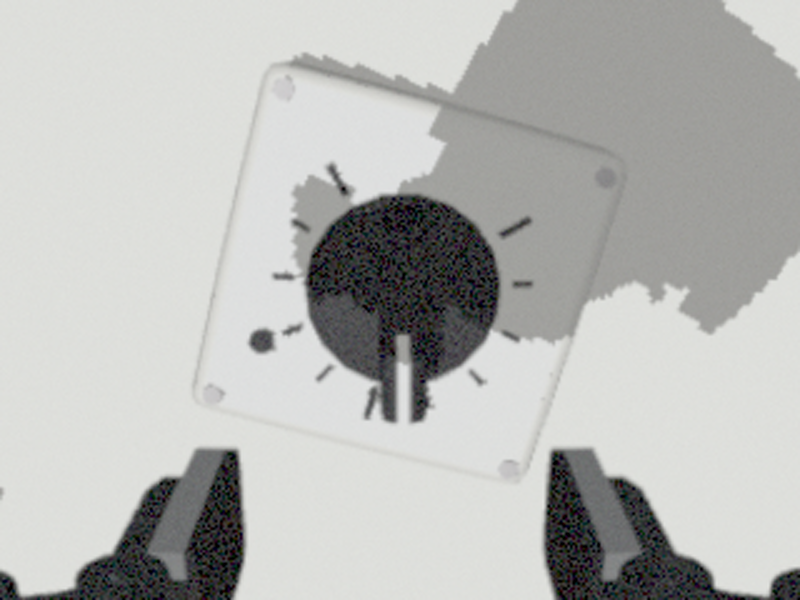

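Crop: the dial is unmoved, the pointer line running from (321,244) to (321,279), and the finger tips are at (256,290) and (380,290). So the fingers closed above or beside the bar. I triangulate the bar and the finger tips.

```bash
python3 - <<'E'
from h import *
m=arm.camera_model("wrist");p,Rt,s=rel()
A0=np.array([.41729,-.11009,.35131]);a=np.array([.49028,-.07403,.067]);b=a+.02286*np.array([np.cos(.4826),np.sin(.4826),0])
for q,u in ((a,(321.2,244)),(b,(321.2,278.8))):
    B0,d2=ray("wrist",u,m);d1=q-A0
    k=np.linalg.lstsq(np.c_[d1,-d2],B0-A0,rcond=None)[0];print("tri",(A0+k[0]*d1).round(4),(B0+k[1]*d2).round(4))
# finger tip: rays to left/right inner tip, in tool frame; scale so spacing = width
o,dl=ray("wrist",(256,290),m);o,dr=ray("wrist",(380,290),m)
dl=Rt.T@dl;dr=Rt.T@dr;o=Rt.T@(o-p);k=.0516/abs(dl[1]-dr[1]);print("cam in tool",o.round(4),"tips",(o+k*dl).round(4),(o+k*dr).round(4))
C=np.array([onz("wrist",(160+x/2.5,110+y/2.5),.026,m)[:2] for x,y in [(284,89),(606,178),(509,468),(213,394)]]);print("box",C.mean(0),np.linalg.norm(C[0]-C[1]))
for z in (.033,.045,.067): print(z,np.hypot(*(onz("wrist",(321.2,244),z,m)-onz("wrist",(321.2,278.8),z,m))[:2]),onz("wrist",(321.2,244),z,m))
go([.4885,-.075,.063],.48+np.pi)
E
```

```text
tri [ 0.5251 -0.0568 -0.0685] [ 0.5232 -0.0551 -0.0688]
tri [ 0.541  -0.0482 -0.0259] [ 0.5398 -0.0467 -0.026 ]
cam in tool [ 0.072 -0.    -0.152] tips [ 0.0078 -0.0254 -0.0122] [ 0.0078  0.0262 -0.0124]
box [ 0.48426177 -0.07591851] 0.09134655640227753
0.033 0.026084290182356456 [ 0.4944039  -0.07079781  0.033     ]
0.045 0.024801587303151934 [ 0.49101099 -0.07265242  0.045     ]
0.067 0.02244996535794347 [ 0.48479065 -0.07605253  0.067     ]
go [0.18 0.18 6.25] twist -0.004 toolx -2.665 tcp [ 0.4905 -0.0757  0.1255] j [-0.18  0.28  1.89  0.    0.97 -2.22] t 5.7333 F [-0.6  0.1  0.2] w 0.051589652238341464 0.0
```

The estimates suggest the fingertips sit well behind the stated place, so they closed over the bar. I feel my way lower, watching the force.

Request:
arm_command(
  steps=[
    [0,0.2,2,0],
    [0,0.2,4,0],
    [0,0.2,6,0],
    [0,0.2,6,0],
    [0,0.2,6.5,0],
    [0,0.2,7,0],
    [0,0.2,7,0],
  ],
)

```text
time_s: 6.32
tcp_pos: [0.4873, -0.0735, 0.0524]
orientation: [0.741, -3.053, -0.0]
force: [-0.5, -0.6, 0.0]
gripper_width: 0.0512
gripper_force: 0.0
```

Request:
arm_command(
  steps=[
    [0,0,0.3,0],
    [0,0,0.5,0],
    [0,0,0.5,0],
  ],
)

```text
time_s: 6.57
tcp_pos: [0.4873, -0.0735, 0.0477]
orientation: [-0.741, 3.053, 0.0]
force: [0.8, 0.3, -0.8]
gripper_width: 0.0513
gripper_force: 0.0
```

Request:
arm_command(
  steps=[
    [0,0,0.3,0],
    [0,0,0.5,0],
    [0,0,0.5,0],
  ],
)

```text
time_s: 6.82
tcp_pos: [0.4871, -0.0734, 0.0424]
orientation: [0.741, -3.052, -0.0]
force: [0.5, 0.6, -0.0]
gripper_width: 0.0509
gripper_force: 0.0
```

Request:
arm_command(
  steps=[
    [0,0,0.4,0],
    [0,0,0.7,0],
    [0,0,0.7,0],
  ],
)

```text
time_s: 7.07
tcp_pos: [0.4868, -0.0734, 0.035]
orientation: [0.741, -3.052, -0.001]
force: [-0.5, 0.1, 0.1]
gripper_width: 0.0513
gripper_force: 0.0
```

Request:
arm_command(
  steps=[
    [0,0,0,0],
    [0,0,0,0],
    [0,0,0,0],
    [0,0,0,0],
    [0,0,0,0],
    [0,0,0,0],
    [0,0,0,0],
    [0,0,0,0],
  ],
  grip=1,
  force=25,
)

```text
time_s: 7.73
tcp_pos: [0.4885, -0.0753, 0.0361]
orientation: [-0.743, 3.051, -0.006]
force: [1.4, -8.0, -1.3]
gripper_width: 0.0113
gripper_force: 31.3
```

Request:
arm_command(
  steps=[
    [0,-0.2,0,0],
    [0,-0.2,0,0.1],
    [0,-0.2,0,0.2],
    [0,-0.2,0,0.3],
    [0,-0.2,0,0.4],
    [0,-0.2,0,0.5],
    [0,-0.2,0,0.6],
    [0,-0.2,0,0.7],
    [0,-0.2,0,0.8],
    [0,-0.2,0,0.9],
    [0,-0.2,0,1.0],
    [0,-0.2,0,1.1],
    [0,-0.2,0,1.15],
    [0,-0.2,0,1.2],
    [0,-0.2,0,1.2],
    [0,-0.2,0,1.2],
    [0,-0.2,0,1.2],
    [0,-0.2,0,1.2],
  ],
)

```text
time_s: 9.23
tcp_pos: [0.4883, -0.0785, 0.0361]
orientation: [1.107, 2.938, -0.008]
force: [-2.3, -14.9, 1.1]
gripper_width: 0.0115
gripper_force: 31.7
```

Request:
arm_command(
  steps=[
    [0,0,0,0],
    [0,0,0,0],
    [0,0,0,0],
    [0,0,0,0],
    [0,0,0,0],
    [0,0,0,0],
    [0,0,-2,0],
    [0,0,-6,0],
    [0,0,-9,0],
    [0,0,-12,0],
    [0,0,-15,0],
    [0,0,-16,0],
    [0,0,-16,0],
    [0,0,-16,0],
  ],
  grip=0.4,
)

```text
time_s: 10.4
tcp_pos: [0.4878, -0.0751, 0.1951]
orientation: [-1.112, -2.938, -0.0]
force: [-0.1, -0.4, -0.1]
gripper_width: 0.051
gripper_force: 0.0
```

```bash
python3 - <<'E'
from h import *
m=arm.camera_model("wrist");im=arm.capture("wrist")
g=(np.clip((im/255.)**.4*1.1,0,1)*255).astype(np.uint8)[130:310,220:420]
t=cv2.resize(g,(667,600),interpolation=cv2.INTER_CUBIC);cv2.imwrite("pics/c5.png",t)
for n in ("dial_grip","dimmer_dot"):print(n,arm.pinpoint("wrist",n)[:2])
np.save("m5.npy",np.r_[np.ravel(m["rvec"]),np.ravel(m["tvec"])])
go([.446,.37,.2])
E
```

```text
dial_grip [{'centre': [315.2, 222.3], 'score': 0.67}]
dimmer_dot [{'centre': [311.8, 258.1], 'score': 0.78}]
go [32.54 30.63 -0.58] twist 0 toolx 2.418 tcp [ 0.487  -0.075   0.1936] j [-0.18  0.21  1.79  0.    1.14 -1.02] t 10.55 F [-0.2  0.2 -0.1] w 0.0512653863159483 0.0
```

View pics/c5.png

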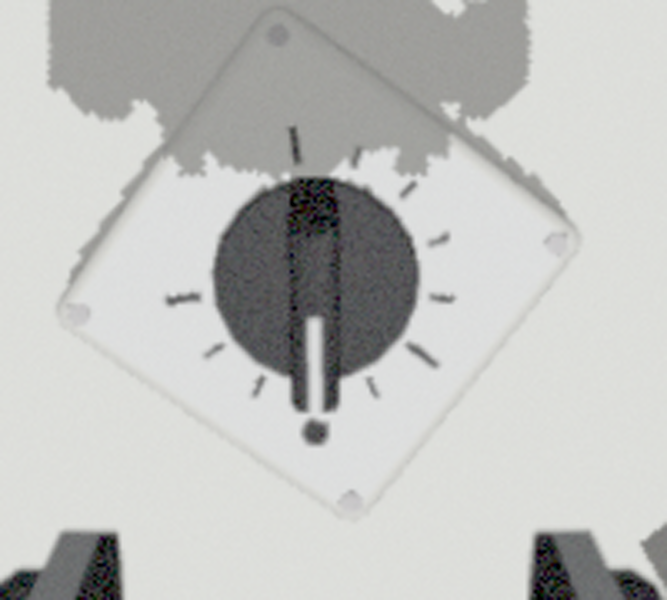

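Crop: the pointer (315,320 to 410) points straight at the dot (315,432), so the dial is set. Next I swing the wrist camera over to the desk camera to measure it.

Request:
arm_command(
  steps=[
    [-9.2,-8.5,-6.6,2.5],
    [-9.2,-8.5,-6.6,2.5],
    [-9.2,-8.5,-6.6,2.5],
    [-9.2,-8.5,-6.6,2.5],
    [-9.2,-8.5,-6.6,2.5],
    [-9.2,-8.5,-6.6,2.5],
    [-9.2,-8.5,-6.6,2.5],
    [-9.2,-8.5,-6.6,2.5],
    [-9.2,-8.5,-6.6,2.5],
    [-9.2,-8.5,-6.6,2.5],
    [-9.2,-8.5,-6.6,2.5],
    [-9.2,-8.5,-6.6,2.5],
    [-9.2,-8.5,-6.6,2.5],
    [-9.2,-8.5,-6.6,2.5],
    [-9.2,-8.5,-6.6,2.5],
    [-9.2,-8.5,-6.6,2.5],
    [-9.2,-8.5,-6.6,2.5],
    [-9.2,-8.5,-6.6,2.5],
    [-9.2,-8.5,-6.6,2.5],
    [-9.2,-8.5,-6.6,2.5],
  ],
)

```text
time_s: 12.22
tcp_pos: [0.5003, -0.1997, 0.2597]
orientation: [-3.137, 0.139, 0.005]
force: [0.3, -0.3, -0.4]
gripper_width: 0.0513
gripper_force: 0.0
```

Request:
arm_command(
  steps=[
    [0,0,0,0],
    [0,0,0,0],
    [0,0,0,0],
    [0,0,0,0],
  ],
)

```text
time_s: 12.55
tcp_pos: [0.5007, -0.1998, 0.2611]
orientation: [-3.139, 0.126, 0.001]
force: [0.6, 0.6, 0.2]
gripper_width: 0.0512
gripper_force: 0.0
```

```bash
python3 - <<'E'
from h import *
m=arm.camera_model("wrist");im=arm.capture("wrist");cv2.imwrite("pics/w6.png",im)
for n,z in (("camera",0),("camera_lens",.155)):
    for r in arm.pinpoint("wrist",n)[:2]: print(n,r,onz("wrist",r["centre"],z,m).round(4))
print(arm.spot_in("wrist","camera")[:2])
np.save("m6.npy",np.r_[np.ravel(m["rvec"]),np.ravel(m["tvec"])])
go([.446,.37,.2],.93)
# fixed cameras, lens triangulation
for c in ("scene","top"): 
    arm.capture(c)
    for n,z in (("camera",0),("camera_lens",.155),("elephant_middle",.032),("elephant_head",.032),("small_elephant",0)):
        for r in arm.pinpoint(c,n)[:2]: print(c,n,round(r["score"],2),r["centre"],onz(c,r["centre"],z).round(4))
# rectify around camera: virtual view straight down, plane z=.18, 1mm/px*... world x up, y left
R=cv2.Rodrigues(np.array(m["rvec"],float))[0];t=np.array(m["tvec"],float).ravel();K=np.array(m["mtx"])
X,Y=np.meshgrid(np.arange(.54,.76,.0004)[::-1],np.arange(-.32,-.1,.0004)[::-1],indexing="ij")
def warp(z):
    c=np.stack([X,Y,np.full_like(X,z)],-1)@R.T+t;r=np.hypot(c[...,0],c[...,1]);k=np.arctan2(r,c[...,2])/r
    return cv2.remap(im,(K[0,2]+K[0,0]*k*c[...,0]).astype(np.float32),(K[1,2]+K[1,1]*k*c[...,1]).astype(np.float32),cv2.INTER_CUBIC)
w=warp(.18);cv2.imwrite("pics/c6.png",(np.clip((w/255.)**.5,0,1)*255).astype(np.uint8));print(w.shape)
E
```

```text
camera {'centre': [325.3, 50.3], 'score': 0.59} [ 0.6632 -0.2208  0.    ]
camera_lens {'centre': [319.5, 46.7], 'score': 0.83} [ 0.6326 -0.2113  0.155 ]
camera_lens {'centre': [228.3, 187.2], 'score': 0.48} [ 0.54   -0.1386  0.155 ]
[{'rect': [279.6, 0.0, 384.0, 89.5], 'score': 0.78}]
go [-10.11 -56.35   6.17] twist -1.012 toolx -0.082 tcp [ 0.5008 -0.1999  0.2617] j [-0.4   0.24  1.58  0.    1.33  1.25] t 12.75 F [-0.3  1.2 -0.6] w 0.05108541925938117 0.0
scene camera 0.83 [310.4, 242.4] [ 0.6535 -0.2069  0.    ]
scene camera 0.47 [398.4, 245.9] [ 0.4101 -0.337   0.    ]
scene camera_lens 0.64 [317.3, 196.8] [ 0.6338 -0.2086  0.155 ]
scene camera_lens 0.29 [311.8, 242.1] [0.4811 0.0766 0.155 ]
scene elephant_middle 0.83 [288.5, 346.9] [0.3967 0.3027 0.032 ]
scene elephant_middle 0.7 [248.9, 358.3] [0.4418 0.373  0.032 ]
scene elephant_head 0.7 [311.6, 241.0] [ 0.6205 -0.1582  0.032 ]
scene elephant_head 0.67 [232.2, 360.9] [0.4639 0.3961 0.032 ]
scene small_elephant 0.7 [247.4, 369.3] [0.4491 0.3702 0.    ]
scene small_elephant 0.68 [291.0, 356.4] [0.3982 0.2913 0.    ]
top camera 0.68 [402.0, 197.8] [ 0.6614 -0.2172  0.    ]
top camera 0.51 [342.0, 267.3] [ 0.4832 -0.0701  0.    ]
top camera_lens 0.56 [410.7, 198.3] [ 0.6294 -0.2141  0.155 ]
top elephant_middle 0.5 [190.9, 297.0] [0.4006 0.2923 0.032 ]
top elephant_middle 0.46 [160.5, 276.3] [0.4483 0.3685 0.032 ]
top elephant_head 0.65 [150.3, 268.8] [0.4658 0.3943 0.032 ]
top elephant_head 0.44 [202.8, 290.5] [0.4168 0.2645 0.032 ]
top small_elephant 0.76 [190.1, 298.5] [0.3972 0.3015 0.    ]
top small_elephant 0.68 [161.3, 280.8] [0.4388 0.3752 0.    ]
(550, 550, 3)
```

View pics/c6.png

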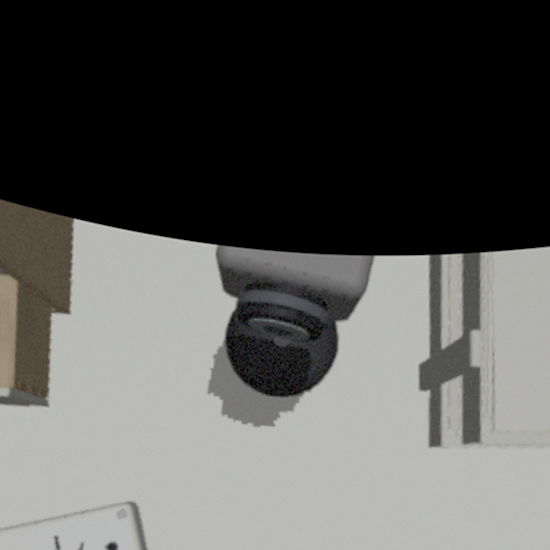

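The rectified view shows the desk camera's head with its front edge sloping from (222,275) to (340,320) and its lens ring at about (280,310). I measure the slope with a line detector.

```bash
python3 - <<'E'
import cv2,numpy as np
g=cv2.cvtColor(cv2.imread("pics/c6.png"),cv2.COLOR_BGR2GRAY)
L=cv2.createLineSegmentDetector().detect(g)[0][:,0]
for x1,y1,x2,y2 in L:
    l=np.hypot(x2-x1,y2-y1)
    if l>15 and 205<min(x1,x2) and max(x1,x2)<390 and 255<min(y1,y2)<350: print(np.round([x1,y1,x2,y2]),round(l),"ang",round(np.arctan((y2-y1)/(x2-x1+1e-9)),3))
# scene/top crop measurements of head too
t=cv2.imread("pics/top0.png");g=cv2.cvtColor(cv2.resize(t[160:225,375:445],None,fx=6,fy=6,interpolation=cv2.INTER_CUBIC),cv2.COLOR_BGR2GRAY)
for x1,y1,x2,y2 in cv2.createLineSegmentDetector().detect(g)[0][:,0]:
    l=np.hypot(x2-x1,y2-y1)
    if l>40: print("top",np.round([375+x1/6,160+y1/6,375+x2/6,160+y2/6],1),round(np.arctan((y2-y1)/(x2-x1+1e-9)),3))
E
```

```text
[225. 356. 226. 324.] 31 ang -1.548
[339. 340. 331. 368.] 29 ang -1.305
[335. 320. 338. 340.] 19 ang 1.414
[367. 288. 348. 318.] 35 ang -1.003
[239. 298. 222. 291.] 18 ang 0.429
[374. 257. 366. 290.] 34 ang -1.331
[296. 324. 253. 316.] 43 ang 0.18
[279. 303. 319. 317.] 43 ang 0.341
[256. 320. 285. 327.] 31 ang 0.227
[241. 301. 278. 303.] 38 ang 0.049
[323. 307. 301. 297.] 25 ang 0.429
[276. 291. 255. 288.] 21 ang 0.135
[273. 314. 288. 318.] 16 ang 0.256
[300. 297. 277. 291.] 24 ang 0.262
[296. 283. 313. 288.] 18 ang 0.259
[333. 292. 352. 295.] 19 ang 0.166
[277. 279. 296. 281.] 19 ang 0.12
top [386.1 200.5 388.4 194.2] -1.224
top [389.6 189.7 397.5 183.2] -0.69
top [415.2 208.6 406.3 214.6] -0.595
top [418.5 202.5 415.  209. ] -1.066
top [419.4 194.9 418.1 203.9] -1.427
top [426.3 192.8 419.9 195.8] -0.433
top [442.1 212.6 442.2 205.5] -1.557
top [398.  183.1 402.1 171.5] -1.236
top [430.7 178.9 428.  190.3] -1.336
top [399.6 222.1 392.6 220.7] 0.192
top [381.8 211.1 384.3 203.3] -1.255
top [406.4 171.  414.5 173. ] 0.248
top [417.6 173.7 428.4 176.6] 0.262
```

Edges agree: the desk camera's yaw is about −0.25 rad and its lens about (0.6325, −0.21). Target for the elephant's middle is (0.487, −0.173, 0.155). Now to the elephant.

Request:
arm_command(
  steps=[
    [-10,-56.4,0,-1.01],
    [-10,-56.4,0,-1.01],
    [-10,-56.4,0,-1.01],
    [-10,-56.4,0,-1.01],
    [-10,-56.4,0,-1.01],
    [-10,-56.4,0,-1.01],
    [-10,-56.4,0,-1.01],
    [-10,-56.4,0,-1.01],
    [-10,-56.4,0,-1.01],
    [-10,-56.4,0,-1.01],
    [-10,-56.4,0,-1.01],
    [-10,-56.4,0,-1.01],
    [-10,-56.4,0,-1.01],
    [-10,-56.4,0,-1.01],
    [-10,-56.4,6,-1.01],
    [-10,-56.4,6,-1.01],
    [-10,-56.4,10,-1.01],
    [-10,-56.4,10,-1.01],
    [-10,-56.4,10,-1.01],
    [-10,-56.4,10,-1.01],
  ],
  grip=0,
)

```text
time_s: 15.02
tcp_pos: [0.4485, 0.3711, 0.1635]
orientation: [-2.809, -1.405, -0.004]
force: [1.0, 0.6, 0.1]
gripper_width: 0.0857
gripper_force: 0.0
```

```bash
python3 - <<'E'
from h import *
m=arm.camera_model("wrist");im=arm.capture("wrist");cv2.imwrite("pics/w7.png",im)
P={}
for n,z in (("elephant_middle",.032),("elephant_head",.032),("small_elephant",0)):
    for r in arm.pinpoint("wrist",n)[:3]: 
        u=np.int32(r["centre"]);print(n,round(r["score"],2),u,onz("wrist",r["centre"],z,m).round(4),im[u[1]-2:u[1]+3,u[0]-2:u[0]+3].mean((0,1)).round())
# gold blob near the small elephant
c=onz
hsv=cv2.cvtColor(im,cv2.COLOR_BGR2HSV);mk=cv2.inRange(hsv,(12,60,40),(32,255,255))
n,l,st,ce=cv2.connectedComponentsWithStats(mk)
for i in range(1,n):
    if st[i,4]>150: print("gold",st[i],ce[i].round(1),onz("wrist",ce[i],.035,m).round(3))
go([.447,.3705,.08],.926)
E
```

```text
elephant_middle 0.93 [314 225] [0.4466 0.3722 0.032 ] [25. 39. 45.]
elephant_middle 0.9 [328 328] [0.4009 0.2907 0.032 ] [ 71.  56. 113.]
elephant_head 0.97 [361 336] [0.4191 0.2653 0.032 ] [128. 134. 132.]
elephant_head 0.8 [322 188] [0.4695 0.3922 0.032 ] [58. 81. 90.]
small_elephant 0.62 [325 308] [0.4012 0.2944 0.    ] [22. 19. 34.]
small_elephant 0.6 [312 214] [0.4462 0.3751 0.    ] [27. 43. 50.]
gold [    0    58   240   317 39171] [ 89.  225.6] [0.287 0.495 0.035]
gold [ 296  183   38   76 1310] [314.1 226.2] [0.447 0.372 0.035]
gold [ 464  207   68   75 3729] [497.7 244.4] [0.564 0.266 0.035]
gold [602 260  38  41 327] [620.5 281.2] [0.676 0.128 0.035]
gold [608 275  32  48 640] [624.6 299.3] [0.676 0.099 0.035]
gold [613 302  27  33 200] [625.6 318.8] [0.671 0.07  0.035]
gold [614 315  26  64 705] [628.9 346.1] [0.668 0.021 0.035]
gold [199 349  18  38 259] [207.2 367.5] [0.282 0.323 0.035]
gold [   0  381   55   85 1114] [ 18.6 423.2] [-0.077  0.4    0.035]
gold [406 382  27  27 374] [417.7 393.5] [0.426 0.175 0.035]
gold [324 389  16  18 153] [329.7 399.6] [0.354 0.225 0.035]
gold [116 414  34  29 474] [132.3 425.8] [0.135 0.31  0.035]
go [-0.17 -0.1   8.39] twist 0.001 toolx 0.927 tcp [0.4486 0.371  0.1639] j [0.67 0.37 1.64 0.   1.13 1.31] t 15.2167 F [-0.7 -0.   1. ] w 0.08530234071666222 0.0
```

Request:
arm_command(
  steps=[
    [0,-0.2,3,0.05],
    [0,-0.2,6,0.05],
    [0,-0.2,9,0.05],
    [0,-0.2,11,0.05],
    [0,-0.2,12.5,0.05],
    [0,-0.2,13.5,0.05],
    [0,-0.2,13.5,0.05],
  ],
)

```text
time_s: 15.8
tcp_pos: [0.4454, 0.3711, 0.0256]
orientation: [2.843, 1.335, -0.004]
force: [-0.1, -0.7, 0.3]
gripper_width: 0.0857
gripper_force: 0.0
```

Request:
arm_command(
  steps=[
    [0,0,0.5,0],
    [0,0,1,0],
    [0,0,1.4,0],
    [0,0,1.6,0],
    [0,0,1.6,0],
    [0,0,1.6,0],
  ],
)

```text
time_s: 16.3
tcp_pos: [0.446, 0.3717, 0.0109]
orientation: [-2.844, -1.335, -0.001]
force: [0.0, -0.1, 0.1]
gripper_width: 0.0848
gripper_force: 0.0
```

```bash
python3 - <<'E'
from h import *
m=arm.camera_model("wrist");im=arm.capture("wrist");cv2.imwrite("pics/w8.png",im)
for n,z in (("elephant_middle",.032),("elephant_head",.032)):
    for r in arm.pinpoint("wrist",n)[:2]: print(n,round(r["score"],2),np.round(r["centre"]),onz("wrist",r["centre"],z,m).round(4))
go([.447,.372,.01],.88)
g=(np.clip((im/255.)**.5,0,1)*255).astype(np.uint8);cv2.imwrite("pics/c8.png",g)
E
```

```text
elephant_middle 0.69 [317. 315.] [0.4478 0.3736 0.032 ]
elephant_middle 0.5 [315. 282.] [0.4565 0.3852 0.032 ]
elephant_head 0.94 [331. 247.] [0.4699 0.3922 0.032 ]
go [0.07 0.06 0.1 ] twist -0.002 toolx 0.878 tcp [0.4461 0.3718 0.011 ] j [0.67 0.53 1.82 0.   0.79 1.37] t 16.45 F [-0.4  0.4  0.2] w 0.08559793990805334 0.0
```

Request:
arm_command(
  steps=[
    [0,0,0,0.06],
    [0,0,0,0.06],
    [0,0,0,0.06],
    [0,0,0,0.06],
    [0,0,0,0.06],
    [0,0,0,0.06],
    [0,0,0,0.06],
    [0,0,0,0.06],
    [0,0,0,0.06],
    [0,0,0,0.06],
    [0,0,0,0.06],
    [0,0,0,0.06],
  ],
  grip=1,
  force=30,
)

```text
time_s: 17.45
tcp_pos: [0.446, 0.3718, 0.0109]
orientation: [-2.882, -1.249, -0.001]
force: [-0.4, 0.0, 2.2]
gripper_width: 0.0214
gripper_force: 32.0
```

Width is 21.4 mm, so it is gripped. I lift and measure.

Request:
arm_command(
  steps=[
    [0,0,-1,0],
    [0,0,-3,0],
    [0,0,-6,0],
    [0,0,-9,0],
    [0,0,-12,0],
    [0,0,-15,0],
    [0,0,-15,0],
    [0,0,-15,0],
    [0,0,-15,0],
  ],
)

```text
time_s: 18.2
tcp_pos: [0.4453, 0.3711, 0.1604]
orientation: [2.882, 1.249, -0.002]
force: [-0.1, 0.2, -0.4]
gripper_width: 0.0212
gripper_force: 31.8
```

```bash
cat >> h.py <<'E'
def tri(n,near,rad=.06):
    "nearest pair of scene/top pinpoint rays to the guess"
    best=None
    for a in arm.pinpoint("scene",n):
        for b in arm.pinpoint("top",n):
            o1,d1=ray("scene",a["centre"]);o2,d2=ray("top",b["centre"])
            k=np.linalg.lstsq(np.c_[d1,-d2],o2-o1,rcond=None)[0];P,Q=o1+k[0]*d1,o2+k[1]*d2
            e=np.linalg.norm((P+Q)/2-near)+2*np.linalg.norm(P-Q)
            if best is None or e<best[0]: best=(e,(P+Q)/2,np.linalg.norm(P-Q),a["score"],b["score"])
    if best: print(n,best[1].round(4),"gap",best[2].round(4),round(best[3],2),round(best[4],2));return best[1]
E
python3 - <<'E'
from h import *
arm.capture("scene");arm.capture("top");p,R,s=rel()
for n in("elephant_middle","elephant_head","small_elephant"): tri(n,p+[0,0,.02])
tri("camera_lens",np.array([.632,-.211,.155]))
for c in("scene","top"):print([(round(r["score"],2),np.round(r["centre"])) for r in arm.pinpoint(c,"elephant_middle")])
m=arm.camera_model("wrist");arm.capture("wrist")
M,H=[ray("wrist",arm.pinpoint("wrist",n)[0]["centre"],m) for n in("elephant_middle","elephant_head")]
for z in (.02,.035): print("k",z,[ (o+d*(p[2]+z-o[2])/d[2]-p).round(4) for o,d in (M,H)])
go([.487,-.173,.2],-.25)
E
```

```text
elephant_middle [0.4503 0.3657 0.1748] gap 0.006 0.79 0.72
elephant_head [0.466  0.3972 0.1821] gap 0.0011 0.83 0.45
small_elephant [0.4442 0.3716 0.1537] gap 0.0064 0.57 0.53
camera_lens [ 0.6302 -0.2018  0.1685] gap 0.0067 0.8 0.65
[(0.79, array([243., 291.])), (0.66, array([291., 345.]))]
[(0.72, array([144., 273.])), (0.68, array([191., 297.])), (0.61, array([263., 221.])), (0.3, array([280., 313.]))]
k 0.02 [array([0.0027, 0.0019, 0.02  ]), array([0.0212, 0.0224, 0.02  ])]
k 0.035 [array([0.0081, 0.0077, 0.035 ]), array([0.0245, 0.0259, 0.035 ])]
go [-36.93  40.24  -3.93] twist 1.068 toolx 0.818 tcp [0.4459 0.3716 0.1608] j [0.67 0.37 1.65 0.   1.12 1.43] t 19.25 F [ 0.3  0.1 -1.4] w 0.02133711951829358 31.762164747342467
```

Request:
arm_command(
  steps=[
    [-1,1,-1,0.03],
    [-3,3,-1,0.09],
    [-5.5,6,-1,0.17],
    [-8,8.5,-1,0.24],
    [-10.5,11.5,-1,0.31],
    [-13,14.2,-1,0.38],
    [-15.5,16.9,-1,0.45],
    [-18,19.6,-1,0.52],
    [-20.5,22.3,-1,0.6],
    [-23,25,-1,0.68],
    [-25.5,27.7,-1,0.76],
    [-28,30.4,-1,0.84],
    [-30.5,33.1,-1,0.92],
    [-33,35.8,-1,0.99],
    [-35,38,-1,1.04],
    [-36.3,39.4,-1,1.07],
    [-37,40.2,0,1.09],
    [-37,40.2,1,1.09],
    [-37,40.2,2,1.09],
    [-37,40.2,2.6,1.09],
  ],
)

```text
time_s: 20.92
tcp_pos: [0.4848, -0.1718, 0.1327]
orientation: [-3.111, 0.425, 0.005]
force: [-0.2, 0.6, -0.9]
gripper_width: 0.0208
gripper_force: 31.7
```

Request:
arm_command(
  steps=[
    [0,0,0,0],
    [0,0,0,0],
    [0,0,0,0],
    [0,0,0,0],
    [0,0,0,0],
  ],
)

```text
time_s: 21.33
tcp_pos: [0.4866, -0.173, 0.1352]
orientation: [3.113, -0.425, 0.002]
force: [-0.0, -0.5, -0.7]
gripper_width: 0.021
gripper_force: 31.7
```

```bash
python3 - <<'E'
from h import *
p,R,s=rel();M=[];H=[];L=[]
cx=np.array([np.cos(-.25),np.sin(-.25),0]);cy=np.array([-cx[1],cx[0],0])
for i in range(2):
    arm.capture("scene");arm.capture("top")
    M.append(tri("elephant_middle",p+[0,0,.021]));H.append(tri("elephant_head",p+[0.03,0,.021]));L.append(tri("camera_lens",np.array([.632,-.211,.155])))
    d=M[-1]-L[-1];print("rel lens",d@cx,d@cy,d[2],"head",np.arctan2(*(H[-1]-M[-1])[1::-1]))
m=arm.camera_model("wrist");arm.capture("wrist")
for n,z in(("elephant_middle",.155),("elephant_head",.155),("camera_lens",.155)):
    for r in arm.pinpoint("wrist",n)[:1]: print("wrist",n,round(r["score"],2),np.round(r["centre"]),onz("wrist",r["centre"],z,m).round(4))
for c in("scene","top"):
    for n in("elephant_middle","elephant_head","camera_lens"):
        for r in arm.pinpoint(c,n)[:2]:print(c,n,round(r["score"],2),np.round(r["centre"]),onz(c,r["centre"],.155).round(4))
go([.486,-.1735,.134],-.27)
E
```

```text
elephant_middle [0.3772 0.0664 0.2533] gap 0.0148 0.51 0.21
elephant_head [ 0.5355 -0.3609  0.0935] gap 0.117 0.62 0.29
camera_lens [ 0.6329 -0.2084  0.167 ] gap 0.0068 0.67 0.76
rel lens -0.31571168161873486 0.2029660862378108 0.08625559938986249 head -1.2161155998924889
elephant_middle [0.3528 0.2116 0.3176] gap 0.0889 0.63 0.5
elephant_head [0.4166 0.268  0.0309] gap 0.0046 0.6 0.53Traceback (most recent call last):
  File "<stdin>", line 7, in <module>
TypeError: unsupported operand type(s) for -: 'float' and 'NoneType'
```

```bash
python3 - <<'E'
from h import *
for i in range(2):
    p,R,s=rel();m=arm.camera_model("wrist");im=arm.capture("wrist")
    for n,z in(("elephant_middle",.155),("elephant_head",.155),("camera_lens",.155)):
        for r in arm.pinpoint("wrist",n)[:2]: print("wrist",n,round(r["score"],2),np.round(r["centre"]),onz("wrist",r["centre"],z,m).round(4))
im=cv2.imwrite("pics/w9.png",im)
for c in("scene","top"):
    arm.capture(c)
    for n in("elephant_middle","elephant_head","camera_lens"):
        for r in arm.pinpoint(c,n)[:3]:print(c,n,round(r["score"],2),np.round(r["centre"]),onz(c,r["centre"],.155).round(4))
go([.486,-.1735,.134],-.27)
E
```

```text
wrist elephant_middle 0.68 [188. 282.] [ 0.515  -0.1269  0.155 ]
wrist elephant_middle 0.67 [318. 316.] [ 0.4875 -0.1732  0.155 ]
wrist elephant_head 0.55 [318. 246.] [ 0.5162 -0.1812  0.155 ]
wrist elephant_head 0.48 [314. 283.] [ 0.5021 -0.176   0.155 ]
wrist elephant_middle 0.58 [318. 315.] [ 0.4882 -0.1734  0.155 ]
wrist elephant_head 0.55 [317. 246.] [ 0.5161 -0.1809  0.155 ]
scene elephant_middle 0.85 [292. 347.] [0.304  0.4329 0.155 ]
scene elephant_middle 0.66 [355. 209.] [ 0.4963 -0.1821  0.155 ]
scene elephant_head 0.67 [286. 337.] [0.3258 0.4156 0.155 ]
scene elephant_head 0.52 [352. 208.] [ 0.5058 -0.1823  0.155 ]
scene camera_lens 0.73 [316. 194.] [ 0.6513 -0.2288  0.155 ]
top elephant_middle 0.56 [192. 298.] [0.3971 0.2602 0.155 ]
top elephant_middle 0.3 [154. 216.] [0.5758 0.356  0.155 ]
top elephant_head 0.48 [201. 290.] [0.4141 0.2412 0.155 ]
top camera_lens 0.7 [410. 197.] [ 0.6321 -0.213   0.155 ]
top camera_lens 0.36 [446. 299.] [ 0.4085 -0.2921  0.155 ]
go [-0.01  0.03  0.07] twist -0.002 toolx -0.272 tcp [ 0.4862 -0.1732  0.1347] j [-0.36  0.3   1.83  0.    1.01  1.48] t 23.0333 F [0.  0.2 0. ] w 0.021548763588682067 31.721490444615483
```

The wrist view puts the elephant's middle 150 mm from the lens, about 1 mm off its axis, heading −0.27 rad against the desk camera's −0.25. The scene view gives a height of about 0.16 m. All within tolerance, so I hand in.

```bash
python3 -c "
from station import arm
print(arm.hand_in())"
```

```text
the job is handed in; nothing more can be done
None
```

I turned the dimmer's pointer to the dot and handed in with the small gold elephant held still facing the desk camera, about 150 mm from the lens and level within about 5 mm by my measurements; the judge returned no verdict.

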